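Set and lock the screw rest, then lay the bar on it

ROBOT

A 7-joint arm with a two-finger parallel gripper is mounted at the origin on the work surface; the furniture and walls round the work are solid. World frame = base frame: x ahead of the robot, y to its left, z up, the work surface at z = 0. Lengths are in m, angles in rad, forces in N, time in s.
With the tool pointing down it reaches from about 0.4 to 0.85 m from the base axis. Payload 10.4 kg.
Tool frame: the origin (TCP) lies between the finger pads; the fingertips stand manip.tcp_to_tips ahead of it and the grasp point (between the pads) lies 2 mm behind it (manip.tcp_to_tips is the distance from the TCP to the fingertips, in m); y points along the fingers, z is the direction in which the jaws open and shut, and the axes are right-handed (so a half turn about y gives the same grasp; the last joint's range is limited). The gripper opens to 85 mm and grips with 20 to 120 N. Pads are 22 mm wide; open, the fingers measure 114 mm over their backs; the gripper's body (76 mm by 85 mm) begins 54 mm behind the grasp point. The pads swing forward as they close: fully open they stand 13 mm farther back than shut.
Start: joints at [-1.279, 0.332, -0.065, 1.46, 0.022, 1.35, -0.088], TCP at [0.194, 0.594, 0.248] pointing down, gripper open.
Joint ranges: [-2.6, 2.6], [-0.5, 2.12], [-1.47, 1.34], [0.16, 2.42], [-1.27, 4.41], [0.06, 2.06], [-2.6, 2.6]. Speed limits (rad/s): [2.22, 2.22, 2.79, 2.79, 3.14, 3.14, 3.14].

INTERFACE

Orientations are given as a unit quaternion [x, y, z, w].
In Python, from workcell import manip gives the robot as it stands. The module is installed in compiled form; this text tells all that it offers.
- The arm moves only by the tool move_arm, never from a script. Its argument "increments" is a list of rows, each an object with "offset": the shift along the tool's x, y, z in m, a list of three; "yaw": the turn about the tool's y in degrees; "jaw": the closure in counts, from 0 (fully open) to 255 (shut). In form: [{"offset": [tx, ty, tz], "yaw": yaw, "jaw": jaw}, ...]. A call has 1 to 10 rows; each row is the pose to reach, as a shift and turn from the pose measured when the call began, along the tool's axes at that moment; what a row does not reach only later rows make up. A row lasts 1/12 s, in which the tool goes at most 41.7 mm and 7.16 degrees, less where a joint would pass 70% of its speed; a pose out of reach is approached as far as the arm can. A call with a gripper value outside its range is refused whole. The fingers move at their own pace and stop on an object; "squeeze" is the grip in N (left out, the last holds). Time passes only in rows, so rows that repeat a pose let the fingers close. It gives the time, the measured TCP pose, the force and the opening at its end, in the units of the state.
- manip.get_obs(): the state, without advancing time (a new reading comes with each control period).
- manip.camera(name): name is "scene" or "side" or "wrist"; returns a dict with "pixels" (480x640x3 uint8, red, green, blue), "depth" (480x640 float32, m along the optical axis (not along the pixel's ray), 0 where there is no reading), "intrinsics" (3x3 intrinsics, pixels), "R" (3x3) and "t" (3): a world point X has camera coordinates R X + t; the wrist camera has in their place "mount" (4x4, takes a point from camera to tool coordinates, whose origin is the TCP and whose axes are the tool frame's). Camera axes: x right, y down, z forward; pixel columns grow to the right and rows downward; lengths in m; the calibration is good to about 2 mm. A picture is of the moment at which its call begins: read the wrist's pose just before it.
- manip.hand_in(): hands the job in, once; it reports no verdict.
Trained networks look in a picture, given as the dict that the camera call returned (one of the last four; its "shot" number tells which), for a name from the list of things; names that differ only in an ending like _2 or _b are one class to them, and where a whole thing is asked for, a point or a joint stands for the part that bears it (a point fixed in the world has none). Each returns a list of dicts, best first, with "confidence" (0 to 1); they miss things now and then, are a little off and sometimes report something else, mostly with a low value. They report only what shows in the picture. A call takes as long as a camera call.
- manip.recognise(picture, query): "bbox" ([left, top, right, bottom] in pixels, round what is visible of it).
- manip.spot_point(picture, query): "centre" ([column, row] in pixels: a listed point, or the origin of a listed thing).
The state is a dict: "clock": time; "joint_pos": joint angles; "joint_velocities": joint speeds; "tau": joint torques, N m; "position": TCP position; "ee_rot": TCP orientation; "ft_force": force on the tool from outside, world axes, zero at the start; "torque": the same for the moment, N m; "grip_width": opening from 0.0 (shut) to 1.0 (fully open).
Only numpy, scipy, OpenCV 4.12 (cv2) and the standard library are available. Lean on these libraries where they do the work, as an engineer would, in place of code of your own. Each camera call takes 0.05 s, during which the arm holds its last target. There are 200 camera calls.

TASK

Turn the rest screw until its red end points straight at the fork of the holder, push the holder fully in so that the fork holds the screw, and tighten the jam nut by swinging its lever clockwise until it stops. Then pull the holder fully back out, leaving the screw on its mark, and lay the flat bar centred and level across the screw's head and the plain blue rest, square to the screw's head. Leave the jar, can, pliers and magnet where they are.

Things in the scene. Friction and masses are not known exactly. Their poses are not given: they have to be found in the camera images.
- screw_axis (a point): Point on the axis of the rest screw, at the height of the top of its head (104 mm above the table). Its axes are those of the stand, a heavy fixed dark steel base plate (x -50 to +135 mm, y -30 to +170 mm from the screw's axis, 18 mm thick): x points from the screw along the holder towards the guide block of the holder, y from the screw to the plain rest, z up.
- rest_screw (a joint): Angle of the rest screw, rad, seen from above positive anticlockwise; 0 = on its mark, the red end of the head pointing along +x of the stand straight into the fork. Starts clockwise of the mark (negative); stops at -1.4 and +0.5. Turns stiffly (0.10 N m) and stays where it is left; the thread is so fine that its height does not visibly change.
- screw_head (a point): Grip point of the rest screw, on its axis, 94 mm above the table. The head is an upright flat steel blade 54 mm long (along this point's x; the red end is at +x), 12 mm thick (y), from 61 to 104 mm above the table: pinch the two flat sides from above, with the fingertips at least 80 mm above the table so that they clear the fork (top at 76 mm).
- holder (a joint): Travel of the holder, m: 0 = fully back (out), 0.026 = fully in (stop), moving along -x of the stand. At 0.020 and more its fork stands round the red end of the head and the screw can turn only about 0.06 rad either way; the mouth is flared and takes a head that is up to about 0.15 rad off, otherwise it hits the head. Slides with 2 N of friction and stays where it is left.
- holder_knob (a point): Middle of the upright black round knob of the holder: 18 mm diameter, 25 mm tall, from 81 to 106 mm above the table, on top of the steel slide (30 mm wide, top at 76 mm), 92 mm along +x from the screw's axis when the holder is fully back. Axes as the stand's.
- jam_nut (a joint): Turn of the brass jam nut on the rest screw, rad, growing clockwise seen from above; tight at 1.2, where it stops dead. Starts loose (0 to 0.3). It drags on the screw's thread (0.25 N m, more than the screw's own friction), so the screw turns with it unless the fork holds the screw. Lever direction in the stand's frame, anticlockwise from +x as seen from above = 4.625 + rest_screw - jam_nut (rad).
- lever_pin (a point): Middle of the black grip on the upright pin at the end of the jam nut's lever: round, 15 mm diameter, from 36 to 62 mm above the table (this point at 49 mm), 80 mm from the screw's axis. The steel lever is a level 8 mm rod, 30 mm above the table.
- plain_rest_top (a point): Centre of the top of the plain blue rest with a steel cap, 104 mm above the table, as high as the screw's head: a narrow ledge 50 mm long in the stand's x and 12 mm wide in its y, 140 mm from the screw's axis.
- bar_place (a point): Point half-way between the screw's axis and the middle of the plain rest, at the height of both tops (104 mm), with the stand's axes: the centre of the laid bar's underside belongs here, the bar's length along y.
- bar_centre (a point): Centre of the loose grey flat steel bar: 220 mm long (its x), 30 mm wide (its y), 6 mm thick (z), 0.33 kg. It starts lying across two fixed steel blanks 14 mm high, its middle 100 mm free underneath: pinch it across its 30 mm width there.
- flat_bar: The same flat bar; origin at the centre of its underside.
- paste_jar: Bystander: white jar with blue lid, 60 mm diameter, 68 mm tall; origin under its centre.
- spray_can: Bystander: dark spray can, 52 mm diameter, 200 mm tall; origin under its centre.
- pliers: Bystander: pliers with red handles, 53 x 168 x 13 mm, lying flat; origin under the centre.
- weld_magnet: Bystander: red angle-shaped welding magnet, 77 x 110 x 24 mm, lying flat; origin under the centre.

How it is judged:
By the outcome, as a careful person would: the job done as asked, in the order asked, and still so for the second after the job is handed in, with the robot touching nothing.
It also fails if it takes over 72 s, if anything falls off the work surface, if the arm or the gripper's body presses on something with over 40 N, if the wrist force passes 120 N, or if a joint passes its speed limit or range.

## Working session

There is one attempt and no reset: what is moved stays moved. The work goes in short steps, Python scripts to look and compute and a tool call to move; the robot and the scene stay as the last step left them, time stands still between calls to the robot, and variables do not carry over. Pictures are saved under pics/ and viewed, about 8 in all and at most 12, crops included, and the job is handed in when it is done.

Besides the shell and the picture viewer there is one more tool, called after "Call:" as name(argument=value, ...), one argument or row to a line, values as JSON. move_arm: Moves the arm, as the interface text tells. Its arguments: {"type":"object","properties":{"increments":{"type":"array","items":{"type":"object","properties":{"offset":{"type":"array","items":{"type":"number"}},"yaw":{"type":"number"},"jaw":{"type":"number"}}}},"squeeze":{"type":"number"}},"required":["increments"]}

```bash
mkdir -p pics; ls; cat > h.py <<'E'
import numpy as np,cv2
from scipy.spatial.transform import Rotation as Ro
from workcell import manip
def cam(n):
    o=manip.get_obs(); c=manip.camera(n)
    if n=='wrist':
        T=np.eye(4);T[:3,:3]=Ro.from_quat(o['ee_rot']).as_matrix();T[:3,3]=o['position']
        M=T@np.array(c['mount']); c['Rw']=M[:3,:3];c['C']=M[:3,3]
    else:
        c['Rw']=np.array(c['R']).T;c['C']=-c['Rw']@np.array(c['t'])
    return c
def ray(c,px):
    d=np.linalg.inv(c['intrinsics'])@np.array([px[0],px[1],1.]);return c['Rw']@d
def atz(c,px,z):
    d=ray(c,px);return c['C']+d*(z-c['C'][2])/d[2]
def atd(c,px):
    u,v=int(round(px[0])),int(round(px[1]));
    w=c['depth'][max(v-1,0):v+2,max(u-1,0):u+2];w=w[w>0]
    return c['C']+ray(c,px)*(np.median(w) if len(w) else np.nan)
def proj(c,X):
    p=np.array(c['intrinsics'])@(c['Rw'].T@(np.array(X)-c['C']));return p[:2]/p[2]
def save(c,n): cv2.imwrite('pics/%s.png'%n,c['pixels'][:,:,::-1])
Z=dict(screw_axis=.104,screw_head=.094,holder_knob=.0935,lever_pin=.049,plain_rest_top=.104,bar_place=.104,bar_centre=.017,paste_jar=0,spray_can=0,pliers=0,weld_magnet=0)
def spots(c,names=Z):
    for n in names:
        for r in manip.spot_point(c,n)[:2]:
            print(n,round(r['confidence'],2),np.round(r['centre'],1),'z-plane',np.round(atz(c,r['centre'],Z[n]),4),'depth',np.round(atd(c,r['centre']),4))
E
python3 - <<'E'
from h import *
o=manip.get_obs();print({k:np.round(v,3) for k,v in o.items()},manip.tcp_to_tips)
print(Ro.from_quat(o['ee_rot']).as_matrix().round(3))
for n in ['scene','side','wrist']:
    c=cam(n);save(c,n+'0');print(n,c['C'].round(3));spots(c)
E
```

```text
pics
{'clock': np.float64(0.0), 'joint_pos': array([-1.279,  0.333, -0.065,  1.461,  0.022,  1.35 , -0.089]), 'joint_velocities': array([-0.001,  0.001, -0.   ,  0.001,  0.002,  0.   ,  0.   ]), 'tau': array([ 0.0000e+00, -6.2545e+01,  5.0000e-02, -3.9160e+01,  1.6000e-02,
        1.0000e-02,  0.0000e+00]), 'position': array([0.193, 0.594, 0.247]), 'ee_rot': array([ 0.699, -0.111,  0.111, -0.698]), 'ft_force': array([ 0.275, -0.529, -0.298]), 'torque': array([ 0.039,  0.014, -0.004]), 'grip_width': np.float64(0.998)} 0.017
[[ 0.951 -0.     0.31 ]
 [-0.31  -0.001  0.951]
 [ 0.    -1.    -0.001]]
scene [ 0.012 -0.945  0.608]
screw_axis 0.77 [370.1 240.5] z-plane [ 0.5595 -0.0791  0.104 ] depth [0.6527 0.0683 0.0182]
screw_head 0.87 [368.8 244.4] z-plane [ 0.5572 -0.0776  0.094 ] depth [ 0.551  -0.0876  0.0999]
holder_knob 0.6 [399.2 237.7] z-plane [ 0.6379 -0.0817  0.0935] depth [ 0.641  -0.0774  0.0909]
plain_rest_top 0.81 [331.7 221.2] z-plane [0.5338 0.0593 0.104 ] depth [0.6398 0.2633 0.0016]
bar_place 0.67 [352.9 234.2] z-plane [ 0.5421 -0.0312  0.104 ] depth [6.510e-01 1.565e-01 
[... 1108 characters left out ...]
 0.104 ] depth [0.3913 0.0922 0.0083]
bar_centre 0.73 [305.1 213.1] z-plane [0.4947 0.3171 0.017 ] depth [0.4942 0.309  0.0212]
bar_centre 0.72 [385.1 255.8] z-plane [0.6803 0.041  0.017 ] depth [ 0.6473 -0.0819  0.0984]
paste_jar 0.6 [369.5 230.2] z-plane [0.6746 0.2096 0.    ] depth [0.6698 0.1882 0.0124]
spray_can 0.98 [410.9 344.7] z-plane [ 0.6606 -0.2721  0.    ] depth [ 0.6505 -0.2998  0.0274]
pliers 0.7 [271.2 259.9] z-plane [0.3833 0.095  0.    ] depth [0.3837 0.0793 0.0101]
pliers 0.47 [348.3 261.7] z-plane [0.5851 0.0539 0.    ] depth [ 0.5595 -0.0947  0.0997]
weld_magnet 0.83 [254.8 345.8] z-plane [ 0.3407 -0.2276  0.    ] depth [ 0.3431 -0.2525  0.0231]
wrist [0.126 0.616 0.374]
```

View pics/side0.png

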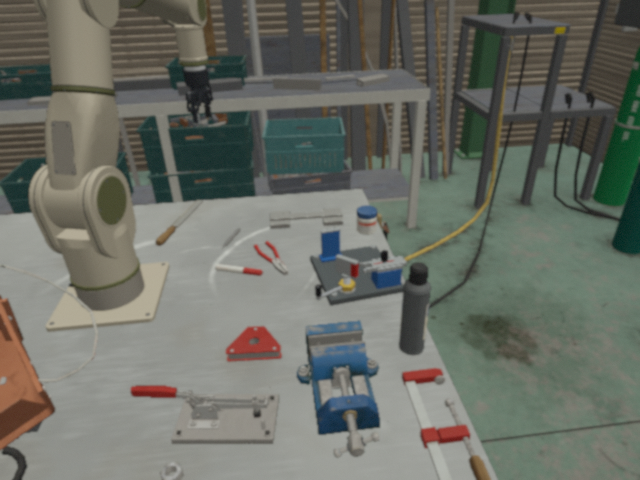

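Call:
move_arm(
  increments=[
    {"offset": [0.03, -0.01, -0.025]},
    {"offset": [0.06, -0.02, -0.05]},
    {"offset": [0.09, -0.03, -0.075]},
    {"offset": [0.12, -0.04, -0.1]},
    {"offset": [0.15, -0.05, -0.125]},
    {"offset": [0.18, -0.06, -0.15]},
    {"offset": [0.21, -0.07, -0.175]},
    {"offset": [0.24, -0.08, -0.2]},
    {"offset": [0.27, -0.09, -0.22]},
    {"offset": [0.3, -0.1, -0.23]},
  ],
)

```text
invalid input at $.increments[0]: expected keys offset, yaw, jaw
```

Call:
move_arm(
  increments=[
    {"offset": [0.03, 0, -0.025], "yaw": -3},
    {"offset": [0.06, 0, -0.05], "yaw": -6},
    {"offset": [0.09, 0, -0.075], "yaw": -9},
    {"offset": [0.12, 0, -0.1], "yaw": -12},
    {"offset": [0.15, 0, -0.125], "yaw": -15},
    {"offset": [0.18, 0, -0.15], "yaw": -18},
    {"offset": [0.21, 0, -0.175], "yaw": -21},
    {"offset": [0.24, 0, -0.2], "yaw": -24},
    {"offset": [0.28, 0, -0.22], "yaw": -28},
    {"offset": [0.3, 0, -0.23], "yaw": -28},
  ],
)

```text
invalid input at $.increments[0]: expected keys offset, yaw, jaw
```

```bash
python3 - <<'E'
from h import *
o=manip.get_obs();print(o['clock'],o['joint_pos'].round(2),o['position'].round(3))
print(Ro.from_quat(o['ee_rot']).as_matrix().round(3))
c=cam('wrist');save(c,'w1');print(c['C'].round(3));spots(c)
c2=cam('side');spots(c2,['screw_axis','screw_head','holder_knob','lever_pin','plain_rest_top'])
E
```

```text
1.8 [-1.28  0.33 -0.06  1.46  0.02  1.35 -0.09] [0.193 0.594 0.248]
[[ 0.951  0.     0.31 ]
 [-0.31   0.     0.951]
 [-0.    -1.     0.   ]]
[0.126 0.616 0.374]
screw_axis 0.79 [345.4 262.2] z-plane [ 0.5517 -0.1021  0.104 ] depth [ 0.5537 -0.0901  0.0959]
screw_head 0.89 [347.9 261.7] z-plane [ 0.5601 -0.0861  0.094 ] depth [ 0.5588 -0.0935  0.0989]
holder_knob 0.93 [384.3 256.6] z-plane [ 0.6466 -0.0776  0.0935] depth [ 0.6456 -0.0816  0.0961]
lever_pin 0.84 [316.4 292.9] z-plane [ 0.4815 -0.132   0.049 ] depth [ 0.4818 -0.128   0.046 ]
plain_rest_top 0.73 [329.1 231.1] z-plane [0.5343 0.0427 0.104 ] depth [0.535  0.0486 0.1006]
plain_rest_top 0.51 [411.  346.5] z-plane [ 0.6213 -0.3816  0.104 ] depth [ 0.6509 -0.3002  0.023 ]
```

View pics/w1.png

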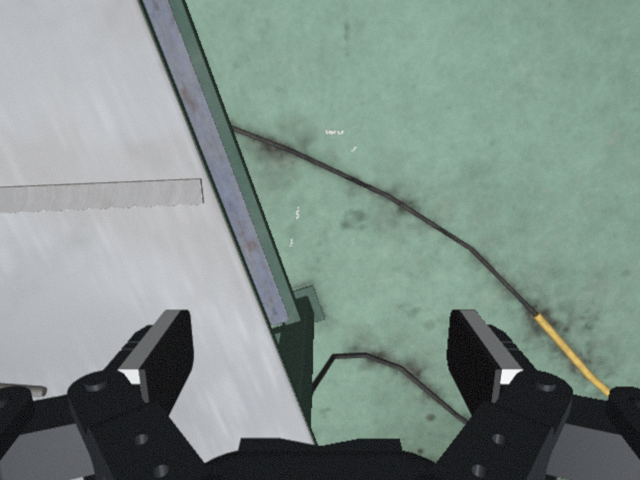

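Call:
move_arm(
  increments=[
    {"offset": [0.03, -0.01, -0.025], "yaw": 0, "jaw": 0},
    {"offset": [0.06, -0.02, -0.05], "yaw": 0, "jaw": 0},
    {"offset": [0.09, -0.03, -0.075], "yaw": 0, "jaw": 0},
    {"offset": [0.12, -0.04, -0.1], "yaw": 0, "jaw": 0},
    {"offset": [0.15, -0.05, -0.125], "yaw": 0, "jaw": 0},
    {"offset": [0.18, -0.06, -0.15], "yaw": 0, "jaw": 0},
    {"offset": [0.21, -0.07, -0.175], "yaw": 0, "jaw": 0},
    {"offset": [0.24, -0.08, -0.2], "yaw": 0, "jaw": 0},
    {"offset": [0.27, -0.09, -0.22], "yaw": 0, "jaw": 0},
    {"offset": [0.3, -0.1, -0.23], "yaw": 0, "jaw": 0},
  ],
)

```text
clock: 3.53
position: [0.4085, 0.2797, 0.3497]
ee_rot: [-0.698, 0.111, -0.112, 0.699]
ft_force: [-0.0, 1.3, 0.3]
grip_width: 1.001
```

Call:
move_arm(
  increments=[
    {"offset": [0.03, 0, -0.025], "yaw": -3, "jaw": 0},
    {"offset": [0.06, 0, -0.05], "yaw": -6, "jaw": 0},
    {"offset": [0.09, 0, -0.075], "yaw": -9, "jaw": 0},
    {"offset": [0.12, 0, -0.1], "yaw": -12, "jaw": 0},
    {"offset": [0.15, 0, -0.125], "yaw": -15, "jaw": 0},
    {"offset": [0.18, 0, -0.15], "yaw": -18, "jaw": 0},
    {"offset": [0.21, 0, -0.175], "yaw": -21, "jaw": 0},
    {"offset": [0.24, 0, -0.2], "yaw": -24, "jaw": 0},
    {"offset": [0.28, 0, -0.22], "yaw": -28, "jaw": 0},
    {"offset": [0.3, 0, -0.23], "yaw": -28, "jaw": 0},
  ],
)

```text
clock: 4.37
position: [0.6233, -0.0362, 0.3495]
ee_rot: [0.705, 0.062, -0.061, -0.704]
ft_force: [-0.1, 0.6, -0.0]
grip_width: 0.998
```

```bash
python3 - <<'E'
from h import *
o=manip.get_obs();print(o['clock'],o['joint_pos'].round(2),o['position'].round(3))
print(Ro.from_quat(o['ee_rot']).as_matrix().round(3))
c=cam('wrist');save(c,'w2');print(c['C'].round(3));spots(c,['screw_axis','screw_head','holder_knob','lever_pin','plain_rest_top','bar_place'])
np.save('w2d',c['depth'])
E
```

```text
4.3667 [-0.42  0.32  0.54  1.32 -0.16  1.54  1.85] [ 0.623 -0.036  0.349]
[[ 0.985  0.002 -0.173]
 [ 0.173 -0.     0.985]
 [ 0.001 -1.    -0.001]]
[ 0.553 -0.048  0.475]
screw_axis 0.97 [273.8 113. ] z-plane [ 0.5596 -0.0859  0.104 ] depth [ 0.5596 -0.0859  0.104 ]
screw_head 0.55 [276.2 110.4] z-plane [ 0.5573 -0.0853  0.094 ] depth [ 0.5572 -0.0842  0.1045]
holder_knob 0.8 [278.  212.9] z-plane [ 0.6452 -0.0707  0.0935] depth [ 0.6423 -0.07    0.1055]
plain_rest_top 0.85 [445.2 116.5] z-plane [0.5377 0.0543 0.104 ] depth [0.5377 0.0543 0.1039]
bar_place 0.7 [359.8 113.5] z-plane [ 0.5476 -0.0158  0.104 ] depth [ 0.5464 -0.0083  0.0178]
```

View pics/w2.png

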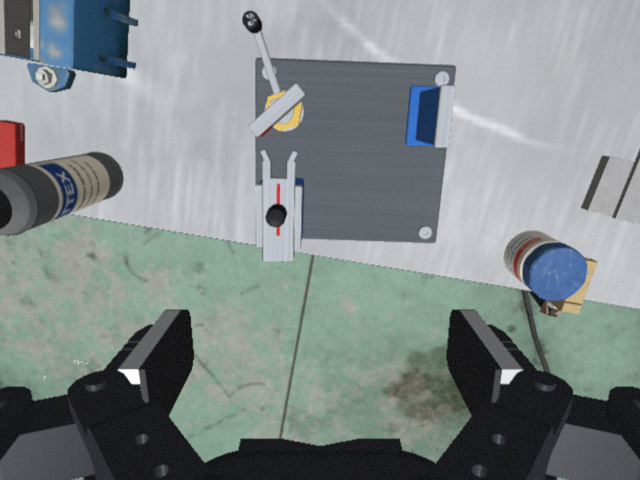

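```bash
python3 - <<'E'
from h import *
c=cam('wrist')
D=c['depth'];v,u=np.mgrid[:480,:640]
P=np.einsum('ij,hwj->hwi',c['Rw']@np.linalg.inv(c['intrinsics']),np.dstack([u,v,np.ones_like(u)]))*D[...,None]+c['C']
P[D==0]=0
def box(m,x0,x1,y0,y1,zl,zh):
    s=np.zeros_like(m);s[y0:y1,x0:x1]=1;m=m&s&(P[...,2]>zl)&(P[...,2]<zh);q=P[m]
    r=cv2.minAreaRect((q[:,:2]*1000).astype(np.float32));print(len(q),q.mean(0).round(4),np.median(q[:,2]).round(4),'rect',np.round(r,2) if 0 else r);return m,q
T=np.ones(D.shape,bool)
_,h=box(T,230,320,70,145,.097,.110)
_,r=box(T,400,465,75,160,.098,.110)
_,k=box(T,255,300,195,235,.099,.112)
_,l=box(T,235,270,0,40,.050,.070)
_,pl=box(T,240,470,40,250,.014,.022)
_,b=box(T,570,640,100,230,.008,.03)
E
```

```text
1011 [ 0.5567 -0.0845  0.1038] 0.104 rect ((556.9559936523438, -84.9044189453125), (12.319461822509766, 54.135231018066406), 49.88969802856445)
970 [0.5372 0.0528 0.1037] 0.1039 rect ((537.546142578125, 53.37166976928711), (49.12335205078125, 12.571699142456055), 8.625765800476074)
324 [ 0.6459 -0.0721  0.1054] 0.1058 rect ((646.6170654296875, -72.4100112915039), (16.92279052734375, 17.23760986328125), 46.49666976928711)
286 [ 0.4869 -0.1213  0.0608] 0.0617 rect ((486.32763671875, -121.87254333496094), (14.034512519836426, 14.41809368133545), 52.38510513305664)
25804 [ 0.5828 -0.0049  0.0181] 0.0181 rect ((589.2346801757812, -9.78656005859375), (185.160888671875, 200.1568603515625), 7.865635395050049)
3281 [0.5727 0.2828 0.0169] 0.0156 rect ((570.3944091796875, 277.53924560546875), (100.25244903564453, 63.6165885925293), 22.67394256591797)
```

Call:
move_arm(
  increments=[
    {"offset": [-0.02, 0.03, -0.01], "yaw": 7, "jaw": 100},
    {"offset": [-0.04, 0.06, -0.02], "yaw": 14, "jaw": 100},
    {"offset": [-0.06, 0.09, -0.03], "yaw": 21, "jaw": 100},
    {"offset": [-0.0735, 0.12, -0.037], "yaw": 28, "jaw": 100},
    {"offset": [-0.0735, 0.15, -0.037], "yaw": 35, "jaw": 100},
    {"offset": [-0.0735, 0.18, -0.037], "yaw": 42, "jaw": 100},
    {"offset": [-0.0735, 0.2, -0.037], "yaw": 49, "jaw": 100},
    {"offset": [-0.0735, 0.2, -0.037], "yaw": 50, "jaw": 100},
    {"offset": [-0.0735, 0.2, -0.037], "yaw": 50, "jaw": 100},
  ],
)

```text
clock: 5.52
position: [0.5555, -0.0788, 0.1499]
ee_rot: [-0.664, 0.241, -0.241, 0.666]
ft_force: [0.3, 0.4, 0.0]
grip_width: 0.609
```

```bash
cat > s.py <<'E'
from h import *
import sys
S=np.array([.557,-.0849]);A=np.radians(7.95)
def W(x,y): return S+np.array([x*np.cos(A)-y*np.sin(A),x*np.sin(A)+y*np.cos(A)])
def goto(xy,z,ang):
    """tool offsets/yaw to bring TCP to xy,z with tool z (jaw) axis at world angle ang deg"""
    o=manip.get_obs();R=Ro.from_quat(o['ee_rot']).as_matrix();d=R.T@(np.r_[xy,z]-o['position'])
    a=np.degrees(np.arctan2(R[1,2],R[0,2]));
    print('t',round(float(o['clock']),2),'pos',o['position'].round(4),'ang',a.round(2),'stand',np.round((np.array([[np.cos(A),np.sin(A)],[-np.sin(A),np.cos(A)]])@(o['position'][:2]-S)),4),'F',o['ft_force'].round(1),'M',o['torque'].round(2),'w',round(float(o['grip_width']),3),'q',o['joint_pos'].round(2))
    print('offset',d.round(4),'yaw',round((a-ang+180)%360-180,2))
E
python3 -c "
from s import *
goto(S,.099,49.9)"
```

```text
t 5.52 pos [ 0.5555 -0.0788  0.1499] ang 50.16 stand [-0.0007  0.0062] F [0.3 0.4 0. ] M [ 0.03 -0.03 -0.02] w 0.609 q [-0.48  0.31  0.65  1.79 -0.2   1.12  1.1 ]
offset [ 0.0051  0.0508 -0.0038] yaw 0.26
```

Call:
move_arm(
  increments=[
    {"offset": [0.005, 0.01, -0.004], "yaw": 0, "jaw": 100},
    {"offset": [0.005, 0.03, -0.004], "yaw": 0, "jaw": 100},
    {"offset": [0.005, 0.05, -0.004], "yaw": 0, "jaw": 100},
    {"offset": [0.005, 0.051, -0.004], "yaw": 0, "jaw": 100},
    {"offset": [0.005, 0.051, -0.004], "yaw": 0, "jaw": 200},
    {"offset": [0.005, 0.051, -0.004], "yaw": 0, "jaw": 255},
    {"offset": [0.005, 0.051, -0.004], "yaw": 0, "jaw": 255},
    {"offset": [0.005, 0.051, -0.004], "yaw": 0, "jaw": 255},
    {"offset": [0.005, 0.051, -0.004], "yaw": 0, "jaw": 255},
    {"offset": [0.005, 0.051, -0.004], "yaw": 0, "jaw": 255},
  ],
  squeeze=60,
)

```text
clock: 6.35
position: [0.5577, -0.0853, 0.1005]
ee_rot: [-0.664, 0.24, -0.241, 0.666]
ft_force: [-0.6, -0.2, 6.4]
grip_width: 0.129
```

```bash
python3 -c "
from s import *
goto(S,.099,97.95)"
```

```text
t 6.35 pos [ 0.5577 -0.0853  0.1005] ang 50.18 stand [ 0.0007 -0.0004] F [-0.6 -0.2  6.4] M [-0.17  0.34 -0.01] w 0.129 q [-0.45  0.37  0.63  1.82 -0.26  1.02  1.15]
offset [-0.0008  0.0015 -0.0002] yaw -47.77
```

Call:
move_arm(
  increments=[
    {"offset": [0, 0, 0], "yaw": -6, "jaw": 255},
    {"offset": [0, 0, 0], "yaw": -12, "jaw": 255},
    {"offset": [0, 0, 0], "yaw": -18, "jaw": 255},
    {"offset": [0, 0, 0], "yaw": -24, "jaw": 255},
    {"offset": [0, 0, 0], "yaw": -30, "jaw": 255},
    {"offset": [0, 0, 0], "yaw": -36, "jaw": 255},
    {"offset": [0, 0, 0], "yaw": -42, "jaw": 255},
    {"offset": [0, 0, 0], "yaw": -48, "jaw": 255},
    {"offset": [0, 0, 0], "yaw": -48, "jaw": 255},
    {"offset": [0, 0, 0], "yaw": -48, "jaw": 255},
  ],
)

```text
clock: 7.18
position: [0.5578, -0.0849, 0.1006]
ee_rot: [-0.704, -0.051, 0.049, 0.706]
ft_force: [1.7, 1.0, -6.7]
grip_width: 0.119
```

```bash
python3 -c "
from s import *
goto(S,.099,97.95)"
```

```text
t 7.18 pos [ 0.5578 -0.0849  0.1006] ang 98.04 stand [ 0.0008 -0.0001] F [ 1.7  1.  -6.7] M [ 0.28 -0.35  0.07] w 0.119 q [-0.32  0.35  0.47  1.82 -0.19  1.02  1.93]
offset [-0.0008  0.0016  0.0001] yaw 0.09
```

Call:
move_arm(
  increments=[
    {"offset": [0, 0, 0], "yaw": 0, "jaw": 160},
    {"offset": [0, 0, 0], "yaw": 0, "jaw": 120},
    {"offset": [0, 0, 0], "yaw": 0, "jaw": 100},
    {"offset": [0, -0.02, 0], "yaw": 0, "jaw": 100},
    {"offset": [0, -0.05, 0], "yaw": 0, "jaw": 100},
    {"offset": [0.03, -0.06, 0], "yaw": 0, "jaw": 100},
    {"offset": [0.06, -0.06, 0], "yaw": 0, "jaw": 100},
    {"offset": [0.09, -0.06, 0], "yaw": 0, "jaw": 100},
    {"offset": [0.091, -0.06, 0], "yaw": 0, "jaw": 100},
    {"offset": [0.091, -0.06, 0], "yaw": 0, "jaw": 100},
  ],
)

```text
clock: 8.02
position: [0.6486, -0.072, 0.1605]
ee_rot: [-0.705, -0.051, 0.049, 0.706]
ft_force: [-1.1, -0.5, 0.1]
grip_width: 0.607
```

```bash
cat > look.py <<'E'
from s import *
def cloud(c):
    D=c['depth'];v,u=np.mgrid[:480,:640]
    P=np.einsum('ij,hwj->hwi',c['Rw']@np.linalg.inv(c['intrinsics']),np.dstack([u,v,np.ones_like(u)]))*D[...,None]+c['C']
    P[D==0]=9;P=P.reshape(-1,3);q=(P[:,:2]-S)@np.array([[np.cos(A),-np.sin(A)],[np.sin(A),np.cos(A)]])
    return np.c_[q,P[:,2]]   # stand-frame xy, world z
def box(Q,n,x0,x1,y0,y1,zl,zh):
    m=(Q[:,0]>x0)&(Q[:,0]<x1)&(Q[:,1]>y0)&(Q[:,1]<y1)&(Q[:,2]>zl)&(Q[:,2]<zh);q=Q[m]
    if len(q)<20: print(n,'few',len(q));return
    r=cv2.minAreaRect((q[:,:2]*1000).astype(np.float32));print(n,len(q),'medz',np.median(q[:,2]).round(4),'c',np.round(r[0],1),'wh',np.round(r[1],1),'ang',round(r[2],2))
E
python3 -c "
from look import *
goto(W(.0915,0),.097,97.95)
c=cam('wrist');save(c,'w3');Q=cloud(c)
box(Q,'head',-.04,.04,-.04,.04,.098,.110)
box(Q,'knob',.05,.11,-.02,.02,.098,.112)
box(Q,'pin',-.1,.06,-.1,-.03,.052,.07)"
```

```text
t 8.02 pos [ 0.6486 -0.072   0.1605] ang 98.05 stand [0.0925 0.0001] F [-1.1 -0.5  0.1] M [-0.09  0.04 -0.  ] w 0.607 q [-0.31  0.47  0.47  1.52 -0.23  1.2   1.91]
offset [-0.0012  0.0635 -0.0002] yaw 0.1
head 3861 medz 0.104 c [3.4 0.2] wh [47.2 12.2] ang 0.02
knob 1242 medz 0.1057 c [90.3  0.1] wh [17.3 17. ] ang 73.48
pin 548 medz 0.0613 c [-26.3 -73.4] wh [ 7.6 14.9] ang 6.58
```

Call:
move_arm(
  increments=[
    {"offset": [-0.001, 0.03, 0], "yaw": 0, "jaw": 100},
    {"offset": [-0.001, 0.055, 0], "yaw": 0, "jaw": 100},
    {"offset": [-0.001, 0.063, 0], "yaw": 0, "jaw": 100},
    {"offset": [-0.001, 0.063, 0], "yaw": 0, "jaw": 180},
    {"offset": [-0.001, 0.063, 0], "yaw": 0, "jaw": 255},
    {"offset": [-0.001, 0.063, 0], "yaw": 0, "jaw": 255},
    {"offset": [-0.001, 0.063, 0], "yaw": 0, "jaw": 255},
    {"offset": [-0.001, 0.063, 0], "yaw": 0, "jaw": 255},
    {"offset": [-0.006, 0.063, 0], "yaw": 0, "jaw": 255},
    {"offset": [-0.012, 0.063, 0], "yaw": 0, "jaw": 255},
  ],
  squeeze=40,
)

```text
clock: 8.9
position: [0.6376, -0.0738, 0.0997]
ee_rot: [-0.705, -0.052, 0.047, 0.706]
ft_force: [2.2, 2.4, 7.0]
grip_width: 0.195
```

Call:
move_arm(
  increments=[
    {"offset": [-0.005, 0, 0], "yaw": 0, "jaw": 255},
    {"offset": [-0.01, 0, 0], "yaw": 0, "jaw": 255},
    {"offset": [-0.014, 0, 0], "yaw": 0, "jaw": 255},
    {"offset": [-0.018, 0, 0], "yaw": 0, "jaw": 255},
    {"offset": [-0.018, 0, 0], "yaw": 0, "jaw": 255},
  ],
)

```text
clock: 9.32
position: [0.6222, -0.0759, 0.1001]
ee_rot: [-0.705, -0.055, 0.045, 0.706]
ft_force: [16.2, 0.5, -11.5]
grip_width: 0.193
```

```bash
python3 -c "
from s import *
goto(W(.0655,0),.097,97.95)"
```

```text
t 9.32 pos [ 0.6222 -0.0759  0.1001] ang 98.07 stand [ 0.0658 -0.0001] F [ 16.2   0.5 -11.5] M [ 0.07 -3.27  0.01] w 0.193 q [-0.31  0.47  0.46  1.66 -0.24  1.05  1.93]
offset [-0.0003  0.0031  0.0001] yaw 0.12
```

Call:
move_arm(
  increments=[
    {"offset": [0, 0, 0], "yaw": 0, "jaw": 150},
    {"offset": [0, 0, 0], "yaw": 0, "jaw": 100},
    {"offset": [0, 0, 0], "yaw": 0, "jaw": 100},
    {"offset": [0, -0.04, 0], "yaw": 0, "jaw": 100},
    {"offset": [0, -0.08, 0], "yaw": 0, "jaw": 100},
    {"offset": [-0.03, -0.1, -0.03], "yaw": 5, "jaw": 100},
    {"offset": [-0.06, -0.1, -0.06], "yaw": 12, "jaw": 100},
    {"offset": [-0.095, -0.1, -0.074], "yaw": 19, "jaw": 100},
    {"offset": [-0.095, -0.1, -0.074], "yaw": 22, "jaw": 100},
    {"offset": [-0.095, -0.1, -0.074], "yaw": 22, "jaw": 100},
  ],
)

```text
clock: 10.15
position: [0.535, -0.1652, 0.1993]
ee_rot: [-0.7, 0.084, -0.093, 0.703]
ft_force: [0.8, 0.6, -0.1]
grip_width: 0.608
```

```bash
python3 -c "
from look import *
r=np.radians(247.8)
goto(W(.08*np.cos(r),.08*np.sin(r)),.057,75.8)
c=cam('wrist');save(c,'w4');Q=cloud(c)
box(Q,'head',-.04,.04,-.04,.04,.098,.110)
box(Q,'knob',.05,.11,-.02,.02,.098,.112)
box(Q,'pin',-.1,.06,-.1,-.03,.052,.07)
c=cam('side');Q=cloud(c)
m=(Q[:,0]>-.13)&(Q[:,0]<.12)&(Q[:,1]<-.085)&(Q[:,1]>-.2)&(Q[:,2]>.03)
for y in np.arange(-.2,-.085,.01):
  k=m&(Q[:,1]>=y)&(Q[:,1]<y+.01)
  if k.sum(): print(round(y,3),k.sum(),'x',Q[k,0].min().round(3),Q[k,0].max().round(3),'zmax',Q[k,2].max().round(3))
"
```

```text
t 10.15 pos [ 0.535  -0.1652  0.1993] ang 75.63 stand [-0.0329 -0.0765] F [ 0.8  0.6 -0.1] M [-0.01 -0.03  0.  ] w 0.608 q [-0.3   0.23  0.6   1.74 -0.15  1.2   1.66]
offset [-0.0003  0.1423  0.0024] yaw -0.17
head 2300 medz 0.104 c [-0.6  0.1] wh [12.4 54.4] ang 89.84
knob 834 medz 0.1055 c [64.6 -0.1] wh [17.4 17.3] ang 41.1
pin 471 medz 0.0619 c [-30.7 -74. ] wh [14.2 14.5] ang 20.01
-0.2 319 x -0.129 0.085 zmax 0.202
-0.19 179 x -0.13 0.072 zmax 0.198
-0.18 115 x -0.129 -0.032 zmax 0.078
-0.17 21 x -0.13 -0.093 zmax 0.077
-0.15 18 x -0.057 -0.018 zmax 0.538
-0.14 888 x -0.07 -0.009 zmax 0.566
-0.13 1063 x -0.068 -0.007 zmax 0.573
-0.12 2888 x -0.082 -0.008 zmax 0.581
-0.11 2349 x -0.095 0.0 zmax 0.586
-0.1 1533 x -0.114 0.006 zmax 0.587
-0.09 568 x -0.124 0.008 zmax 0.587
```

Call:
move_arm(
  increments=[
    {"offset": [0, 0.04, 0.002], "yaw": 0, "jaw": 120},
    {"offset": [0, 0.08, 0.002], "yaw": 0, "jaw": 120},
    {"offset": [0, 0.115, 0.002], "yaw": 0, "jaw": 120},
    {"offset": [0, 0.141, 0.002], "yaw": 0, "jaw": 120},
    {"offset": [0, 0.141, 0.002], "yaw": 0, "jaw": 120},
    {"offset": [0, 0.141, 0.002], "yaw": 0, "jaw": 200},
    {"offset": [0, 0.141, 0.002], "yaw": 0, "jaw": 255},
    {"offset": [0, 0.141, 0.002], "yaw": 0, "jaw": 255},
    {"offset": [0, 0.141, 0.002], "yaw": 0, "jaw": 255},
    {"offset": [0, 0.141, 0.002], "yaw": 0, "jaw": 255},
  ],
)

```text
clock: 11.08
position: [0.5405, -0.1629, 0.0602]
ee_rot: [-0.701, 0.079, -0.091, 0.702]
ft_force: [-0.8, -9.8, -4.4]
grip_width: 0.158
```

```bash
python3 -c "
from s import *
r=np.radians(247.6);p0=W(.08*np.cos(r),.08*np.sin(r))
goto(p0,.057,75.6)
o=manip.get_obs();R=Ro.from_quat(o['ee_rot']).as_matrix()
for d in range(6,61,6):
  r=np.radians(247.6-d);p=W(.08*np.cos(r),.08*np.sin(r));print(d,(R.T@np.r_[p-p0,0]).round(4))
"
```

```text
t 11.08 pos [ 0.5405 -0.1629  0.0602] ang 76.12 stand [-0.0271 -0.0749] F [-0.8 -9.8 -4.4] M [-1.97  0.19 -0.01] w 0.158 q [-0.25  0.41  0.55  1.86 -0.27  0.93  1.76]
offset [-0.0035  0.0031 -0.0003] yaw 0.52
6 [-0.0084 -0.0001  0.0005]
12 [-0.0166 -0.0003  0.0019]
18 [-0.0247 -0.0004  0.0042]
24 [-0.0325 -0.0005  0.0072]
30 [-0.0399 -0.0006  0.0111]
36 [-0.0469 -0.0007  0.0157]
42 [-0.0533 -0.0008  0.0211]
48 [-0.0592 -0.0009  0.0271]
54 [-0.0644 -0.001   0.0336]
60 [-0.0689 -0.001   0.0407]
```

Call:
move_arm(
  increments=[
    {"offset": [-0.0084, 0, 0.0005], "yaw": 6, "jaw": 255},
    {"offset": [-0.0166, 0, 0.0019], "yaw": 12, "jaw": 255},
    {"offset": [-0.0247, 0, 0.0042], "yaw": 18, "jaw": 255},
    {"offset": [-0.0325, 0, 0.0072], "yaw": 24, "jaw": 255},
    {"offset": [-0.0399, 0, 0.0111], "yaw": 30, "jaw": 255},
    {"offset": [-0.0469, 0, 0.0157], "yaw": 36, "jaw": 255},
    {"offset": [-0.0533, 0, 0.0211], "yaw": 42, "jaw": 255},
    {"offset": [-0.0592, 0, 0.0271], "yaw": 48, "jaw": 255},
    {"offset": [-0.0592, 0, 0.0271], "yaw": 48, "jaw": 255},
  ],
)

```text
clock: 11.83
position: [0.4874, -0.1232, 0.0601]
ee_rot: [-0.603, 0.361, -0.37, 0.607]
ft_force: [-10.2, -7.0, -0.4]
grip_width: 0.161
```

```bash
python3 -c "
from s import *
r=np.radians(193);
goto(W(.08*np.cos(r),.08*np.sin(r)),.057,21)
o=manip.get_obs();R=Ro.from_quat(o['ee_rot']).as_matrix();print('toolF',(R.T@o['ft_force']).round(1))
"
```

```text
t 11.83 pos [ 0.4874 -0.1232  0.0601] ang 27.7 stand [-0.0742 -0.0283] F [-10.2  -7.   -0.4] M [-1.69  2.35 -0.08] w 0.161 q [-0.5   0.31  0.74  2.02 -0.28  0.89  0.88]
offset [-0.011   0.003  -0.0001] yaw 6.7
toolF [  1.5   0.3 -12.3]
```

Call:
move_arm(
  increments=[
    {"offset": [-0.003, 0, 0.001], "yaw": 2, "jaw": 255},
    {"offset": [-0.006, 0, 0.001], "yaw": 4, "jaw": 255},
    {"offset": [-0.009, 0, 0.001], "yaw": 6, "jaw": 255},
    {"offset": [-0.011, 0, 0.002], "yaw": 6, "jaw": 255},
    {"offset": [-0.011, 0, 0.002], "yaw": 6, "jaw": 255},
  ],
)

```text
clock: 12.25
position: [0.4828, -0.1129, 0.0604]
ee_rot: [-0.583, 0.393, -0.401, 0.587]
ft_force: [-5.5, -5.1, -9.1]
grip_width: 0.155
```

```bash
python3 -c "
from s import *
r=np.radians(193);
goto(W(.08*np.cos(r),.08*np.sin(r)),.057,21)
o=manip.get_obs();R=Ro.from_quat(o['ee_rot']).as_matrix();print('toolF',(R.T@o['ft_force']).round(1))
"
```

```text
t 12.25 pos [ 0.4828 -0.1129  0.0604] ang 21.72 stand [-0.0774 -0.0175] F [-5.5 -5.1 -9.1] M [-0.91  1.25  0.13] w 0.155 q [-0.54  0.3   0.77  2.04 -0.27  0.89  0.75]
offset [ 0.0003  0.0034 -0.0007] yaw 0.72
toolF [ 2.7  9.1 -7.1]
```

Call:
move_arm(
  increments=[
    {"offset": [-0.003, 0, 0.001], "yaw": 2, "jaw": 255},
    {"offset": [-0.006, 0, 0.002], "yaw": 4, "jaw": 255},
    {"offset": [-0.006, 0, 0.002], "yaw": 4, "jaw": 255},
  ],
)

```text
clock: 12.5
position: [0.4814, -0.1084, 0.0607]
ee_rot: [-0.569, 0.414, -0.422, 0.572]
ft_force: [-1.7, -10.0, -15.5]
grip_width: 0.153
```

```bash
python3 -c "
from look import *
r=np.radians(193);
goto(W(.08*np.cos(r),.08*np.sin(r)),.057,21)
o=manip.get_obs();R=Ro.from_quat(o['ee_rot']).as_matrix();print('toolF',(R.T@o['ft_force']).round(1))
c=cam('scene');save(c,'s5');Q=cloud(c)
box(Q,'pin',-.1,-.05,-.05,.0,.045,.065)
print(proj(c,[*W(-.077,-.022),.05]))
cv2.imwrite('pics/s5c.png',cv2.resize(c['pixels'][190:300,280:440,::-1],(800,550),interpolation=3))
"
```

```text
t 12.5 pos [ 0.4814 -0.1084  0.0607] ang 17.61 stand [-0.0781 -0.0128] F [ -1.7 -10.  -15.5] M [-2.32  0.4   0.23] w 0.153 q [-0.57  0.3   0.78  2.04 -0.27  0.89  0.67]
offset [ 0.0051  0.0038 -0.0007] yaw -3.39
toolF [ 9.  15.5 -4.8]
pin 117 medz 0.0562 c [-78.2 -20.9] wh [21.1 41.2] ang 82.04
[349.35334704 276.70886839]
```

View pics/s5c.png

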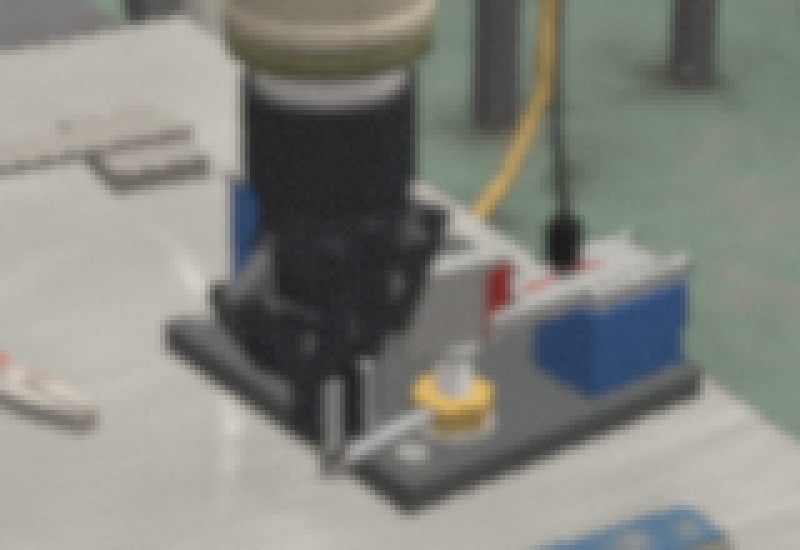

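Call:
move_arm(
  increments=[
    {"offset": [0, 0, 0], "yaw": 0, "jaw": 180},
    {"offset": [0, 0, 0], "yaw": 0, "jaw": 130},
    {"offset": [0, 0, 0], "yaw": 0, "jaw": 110},
    {"offset": [0, -0.04, 0], "yaw": 0, "jaw": 100},
    {"offset": [0, -0.08, 0], "yaw": 0, "jaw": 100},
    {"offset": [0, -0.12, 0], "yaw": 0, "jaw": 100},
    {"offset": [0.02, -0.16, 0], "yaw": -7, "jaw": 100},
    {"offset": [0.03, -0.16, 0], "yaw": -14, "jaw": 100},
    {"offset": [0.03, -0.16, 0], "yaw": -14, "jaw": 100},
  ],
)

```text
clock: 13.3
position: [0.4909, -0.1384, 0.2248]
ee_rot: [-0.616, 0.336, -0.349, 0.621]
ft_force: [0.2, 0.3, -0.1]
grip_width: 0.606
```

```bash
python3 -c "
from look import *
goto(W(.0655,0),.2,97.95)
c=cam('wrist');save(c,'w6');Q=cloud(c)
box(Q,'head',-.04,.04,-.04,.04,.098,.110)
box(Q,'pin',-.1,-.0,-.1,.02,.052,.07)
print(np.degrees(4.625-1.2))
"
```

```text
t 13.3 pos [ 0.4909 -0.1384  0.2248] ang 32.09 stand [-0.0728 -0.0439] F [ 0.2  0.3 -0.1] M [-0.05  0.06  0.03] w 0.606 q [-0.63  0.08  0.87  1.85 -0.06  1.23  0.82]
offset [0.0162 0.0271 0.1438] yaw -65.86
head 1847 medz 0.1041 c [-0.5  0.6] wh [12.2 54.2] ang 85.57
pin 603 medz 0.062 c [-42.6  -5.7] wh [89.1 23. ] ang 8.68
196.23804483230694
```

```bash
python3 -c "
from look import *
c=cam('wrist');save(c,'w7');Q=cloud(c)
box(Q,'head',-.04,.04,-.04,.04,.100,.108)
box(Q,'pin',-.095,-.06,-.06,.005,.055,.07)
box(Q,'rest',-.04,.04,.125,.155,.098,.108)
box(Q,'plate',-.06,.14,-.05,.18,.014,.022)
h=Q[(abs(Q[:,0])<.035)&(abs(Q[:,1])<.03)&(Q[:,2]>.100)&(Q[:,2]<.108)]
X=h[:,:2]-h[:,:2].mean(0);w,v=np.linalg.eigh(X.T@X);print('pca',np.degrees(np.arctan2(v[1,1],v[0,1])),h.mean(0))
cv2.imwrite('pics/w7.png',c['pixels'][:,:,::-1])
"
```

```text
head 1841 medz 0.1041 c [-0.5  0.5] wh [12.1 54.6] ang 85.54
pin 394 medz 0.0619 c [-78.8 -15.6] wh [14.1 14.3] ang 23.47
rest 164 medz 0.1027 c [ 19.1 134.6] wh [12.   3.2] ang 18.41
plate 45097 medz 0.0182 c [42.3 70.3] wh [185.8 199.7] ang 0.03
pca 175.46351744250887 [-0.00156126  0.00069355  0.10402825]
```

View pics/w7.png

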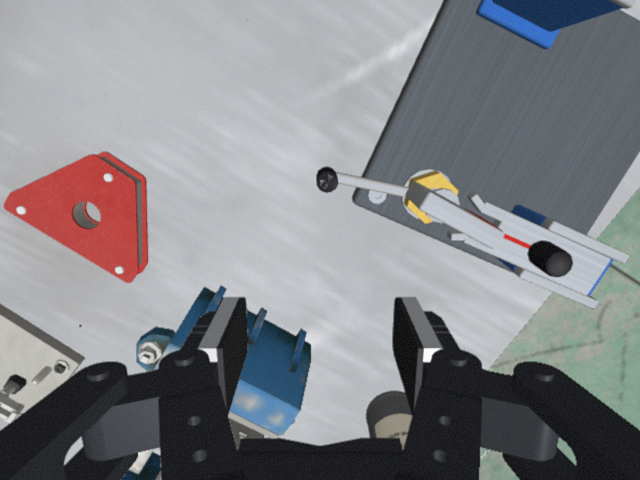

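```bash
python3 -c "
from s import *
goto(W(0,0),.16,93.5)"
```

```text
t 13.4 pos [ 0.4889 -0.1362  0.2213] ang 31.47 stand [-0.0745 -0.0414] F [-0.3  0.4 -0.5] M [ 0.03 -0.    0.06] w 0.607 q [-0.64  0.08  0.87  1.85 -0.06  1.23  0.8 ]
offset [-0.0088  0.062   0.0843] yaw -62.03
```

Call:
move_arm(
  increments=[
    {"offset": [-0.001, 0.01, 0.01], "yaw": -7, "jaw": 100},
    {"offset": [-0.002, 0.02, 0.02], "yaw": -14, "jaw": 100},
    {"offset": [-0.003, 0.03, 0.03], "yaw": -21, "jaw": 100},
    {"offset": [-0.004, 0.04, 0.04], "yaw": -28, "jaw": 100},
    {"offset": [-0.005, 0.05, 0.05], "yaw": -35, "jaw": 100},
    {"offset": [-0.006, 0.055, 0.06], "yaw": -42, "jaw": 100},
    {"offset": [-0.007, 0.062, 0.07], "yaw": -49, "jaw": 100},
    {"offset": [-0.009, 0.062, 0.084], "yaw": -56, "jaw": 100},
    {"offset": [-0.009, 0.062, 0.084], "yaw": -62, "jaw": 100},
    {"offset": [-0.009, 0.062, 0.084], "yaw": -62, "jaw": 100},
  ],
)

```text
clock: 14.23
position: [0.5562, -0.0833, 0.1587]
ee_rot: [0.708, 0.026, -0.019, -0.706]
ft_force: [-0.3, -0.3, -0.2]
grip_width: 0.607
```

```bash
python3 -c "
from s import *
goto(W(0,0),.1,93.5)"
```

```text
t 14.23 pos [ 0.5562 -0.0833  0.1587] ang 93.65 stand [-0.0006  0.0017] F [-0.3 -0.3 -0.2] M [-0.05  0.03  0.  ] w 0.607 q [-0.5   0.29  0.67  1.78 -0.2   1.12  1.87]
offset [ 0.0002  0.0587 -0.0015] yaw 0.15
```

Call:
move_arm(
  increments=[
    {"offset": [0.001, 0.03, -0.001], "yaw": 0, "jaw": 100},
    {"offset": [0.001, 0.055, -0.001], "yaw": 0, "jaw": 100},
    {"offset": [0.001, 0.0585, -0.001], "yaw": 0, "jaw": 100},
    {"offset": [0.001, 0.0585, -0.001], "yaw": 0, "jaw": 200},
    {"offset": [0.001, 0.0585, -0.001], "yaw": 0, "jaw": 255},
    {"offset": [0.001, 0.0585, -0.001], "yaw": 0, "jaw": 255},
    {"offset": [0.001, 0.0585, -0.001], "yaw": 0, "jaw": 255},
    {"offset": [0.001, 0.0585, -0.001], "yaw": 0, "jaw": 255},
    {"offset": [0.001, 0.0585, -0.001], "yaw": -2, "jaw": 255},
    {"offset": [0.001, 0.0585, -0.001], "yaw": -4.4, "jaw": 255},
  ],
  squeeze=60,
)

```text
clock: 15.07
position: [0.5586, -0.0847, 0.1018]
ee_rot: [0.706, 0.054, -0.045, -0.704]
ft_force: [-1.9, 0.3, 7.9]
grip_width: 0.127
```

```bash
python3 -c "
from s import *
goto(W(0,0),.1,98)"
```

```text
t 15.07 pos [ 0.5586 -0.0847  0.1018] ang 98.05 stand [ 0.0016 -0.    ] F [-1.9  0.3  7.9] M [ 0.09  0.5  -0.16] w 0.127 q [-0.46  0.37  0.63  1.83 -0.25  1.01  1.98]
offset [-0.0016  0.0018  0.    ] yaw 0.05
```

Call:
move_arm(
  increments=[
    {"offset": [0, 0, 0], "yaw": 0, "jaw": 255},
    {"offset": [0, 0, 0], "yaw": 0, "jaw": 160},
    {"offset": [0, 0, 0], "yaw": 0, "jaw": 120},
    {"offset": [0, 0, 0], "yaw": 0, "jaw": 100},
    {"offset": [0, -0.03, 0], "yaw": 0, "jaw": 100},
    {"offset": [0, -0.065, 0], "yaw": 0, "jaw": 100},
    {"offset": [0.03, -0.065, 0], "yaw": 0, "jaw": 100},
    {"offset": [0.064, -0.065, 0], "yaw": 0, "jaw": 100},
    {"offset": [0.064, -0.065, 0], "yaw": 0, "jaw": 100},
    {"offset": [0.064, -0.065, 0], "yaw": 0, "jaw": 100},
  ],
)

```text
clock: 15.9
position: [0.6222, -0.0749, 0.1671]
ee_rot: [0.707, 0.054, -0.046, -0.704]
ft_force: [-0.5, -0.5, -0.4]
grip_width: 0.603
```

```bash
python3 -c "
from look import *
goto(W(.066,0),.098,97.95)
c=cam('wrist');Q=cloud(c)
box(Q,'head',-.04,.04,-.04,.04,.100,.108)
box(Q,'pin',-.095,-.06,-.06,.005,.055,.07)
box(Q,'knob',.05,.11,-.02,.02,.098,.112)"
```

```text
t 15.9 pos [ 0.6222 -0.0749  0.1671] ang 98.11 stand [0.0659 0.0009] F [-0.5 -0.5 -0.4] M [-0.05 -0.02  0.01] w 0.603 q [-0.45  0.43  0.64  1.6  -0.27  1.19  1.96]
offset [-0.0007  0.0691 -0.0005] yaw 0.16
head 3705 medz 0.1041 c [-0.1  0. ] wh [54. 12.] ang 0.16
pin few 0
knob 1166 medz 0.1057 c [65.3  0.1] wh [17.3 17.3] ang 74.63
```

Call:
move_arm(
  increments=[
    {"offset": [-0.001, 0.03, 0], "yaw": 0, "jaw": 100},
    {"offset": [-0.001, 0.06, 0], "yaw": 0, "jaw": 100},
    {"offset": [-0.001, 0.069, 0], "yaw": 0, "jaw": 100},
    {"offset": [-0.001, 0.069, 0], "yaw": 0, "jaw": 180},
    {"offset": [-0.001, 0.069, 0], "yaw": 0, "jaw": 255},
    {"offset": [-0.001, 0.069, 0], "yaw": 0, "jaw": 255},
    {"offset": [-0.001, 0.069, 0], "yaw": 0, "jaw": 255},
    {"offset": [-0.001, 0.069, 0], "yaw": 0, "jaw": 255},
    {"offset": [0.006, 0.069, 0], "yaw": 0, "jaw": 255},
    {"offset": [0.013, 0.069, 0], "yaw": 0, "jaw": 255},
  ],
  squeeze=40,
)

```text
clock: 16.78
position: [0.6356, -0.0741, 0.1002]
ee_rot: [0.707, 0.054, -0.045, -0.704]
ft_force: [-3.5, 1.3, 6.3]
grip_width: 0.194
```

Call:
move_arm(
  increments=[
    {"offset": [0.005, 0, 0], "yaw": 0, "jaw": 255},
    {"offset": [0.01, 0, 0], "yaw": 0, "jaw": 255},
    {"offset": [0.015, 0, 0], "yaw": 0, "jaw": 255},
    {"offset": [0.018, 0, 0], "yaw": 0, "jaw": 255},
    {"offset": [0.018, 0, 0], "yaw": 0, "jaw": 255},
  ],
)

```text
clock: 17.2
position: [0.648, -0.0725, 0.0999]
ee_rot: [0.706, 0.049, -0.049, -0.705]
ft_force: [-33.4, 2.1, 19.9]
grip_width: 0.195
```

```bash
python3 -c "
from s import *
goto(W(.092,0),.098,97.95)"
```

```text
t 17.2 pos [ 0.648  -0.0725  0.0999] ang 97.93 stand [ 0.0918 -0.0003] F [-33.4   2.1  19.9] M [0.4  6.9  0.08] w 0.195 q [-0.4   0.56  0.6   1.58 -0.34  1.11  1.99]
offset [0.0002 0.0019 0.0003] yaw -0.02
```

Call:
move_arm(
  increments=[
    {"offset": [0, 0, 0], "yaw": 0, "jaw": 150},
    {"offset": [0, 0, 0], "yaw": 0, "jaw": 100},
    {"offset": [0, 0, 0], "yaw": 0, "jaw": 100},
    {"offset": [0, -0.04, 0], "yaw": 0, "jaw": 100},
    {"offset": [0, -0.08, 0], "yaw": 0, "jaw": 100},
    {"offset": [0, -0.12, 0], "yaw": 0, "jaw": 100},
    {"offset": [0, -0.12, 0], "yaw": 0, "jaw": 100},
  ],
)

```text
clock: 17.78
position: [0.6518, -0.0734, 0.2291]
ee_rot: [0.706, 0.053, -0.044, -0.704]
ft_force: [0.5, -1.5, 0.4]
grip_width: 0.61
```

```bash
python3 -c "
from look import *
goto([.575,.315],.3,97.95)
c=cam('wrist');Q=cloud(c)
box(Q,'head',-.04,.04,-.04,.04,.100,.108)
box(Q,'pin',-.095,-.06,-.06,.005,.055,.07)
box(Q,'knob',.05,.12,-.02,.02,.098,.112)"
```

```text
t 17.78 pos [ 0.6518 -0.0734  0.2291] ang 97.92 stand [ 0.0955 -0.0017] F [ 0.5 -1.5  0.4] M [-0.02 -0.05 -0.02] w 0.61 q [-0.43  0.45  0.65  1.44 -0.28  1.33  1.95]
offset [-0.0216 -0.0726  0.395 ] yaw -0.03
head 2374 medz 0.104 c [-0.3 -0.1] wh [54.1 11.8] ang 0.54
pin few 0
knob 695 medz 0.1058 c [91.5 -0.2] wh [17.1 17.4] ang 42.72
```

Call:
move_arm(
  increments=[
    {"offset": [-0.002, -0.01, 0.04], "yaw": 0, "jaw": 60},
    {"offset": [-0.004, -0.03, 0.08], "yaw": 0, "jaw": 60},
    {"offset": [-0.006, -0.05, 0.12], "yaw": 0, "jaw": 60},
    {"offset": [-0.009, -0.07, 0.16], "yaw": 0, "jaw": 60},
    {"offset": [-0.011, -0.073, 0.2], "yaw": 0, "jaw": 60},
    {"offset": [-0.013, -0.073, 0.24], "yaw": 0, "jaw": 60},
    {"offset": [-0.016, -0.073, 0.28], "yaw": 0, "jaw": 60},
    {"offset": [-0.018, -0.073, 0.32], "yaw": 0, "jaw": 60},
    {"offset": [-0.02, -0.073, 0.36], "yaw": 0, "jaw": 60},
    {"offset": [-0.022, -0.073, 0.395], "yaw": 0, "jaw": 60},
  ],
)

```text
clock: 18.67
position: [0.5727, 0.3189, 0.2964]
ee_rot: [0.706, 0.053, -0.046, -0.705]
ft_force: [1.3, 0.5, -0.6]
grip_width: 0.765
```

```bash
python3 -c "
from look import *
c=cam('wrist');save(c,'w8');Q=cloud(c)
r=manip.spot_point(c,'bar_centre')[:1]
for k in r:print(k,atz(c,k['centre'],.017),atd(c,k['centre']))
Q[:,:2]=Q[:,:2]@np.array([[np.cos(A),np.sin(A)],[-np.sin(A),np.cos(A)]])+S
box(Q,'bar',.33,.65,.24,.40,.0175,.030)
box(Q,'all',.33,.65,.24,.40,.010,.030)
m=(Q[:,0]>.33)&(Q[:,0]<.65)&(Q[:,1]>.24)&(Q[:,1]<.4);print(np.histogram(Q[m,2],np.arange(-.002,.03,.002)))
"
```

```text
{'centre': [313.4, 101.3], 'confidence': 0.91} [0.4951966 0.3018962 0.017    ] [0.49525461 0.3019683  0.02095135]
bar 7523 medz 0.0208 c [534.3 297.5] wh [ 63.7 249.6] ang 77.82
all 14285 medz 0.0195 c [528.2 303.5] wh [ 98.9 255.4] ang 83.6
(array([12669, 16540,   379,    37,    35,    34,    52,  2241,  4337,
         134,  1164,  5819,   538,     0,     0]), array([-0.002,  0.   ,  0.002,  0.004,  0.006,  0.008,  0.01 ,  0.012,
        0.014,  0.016,  0.018,  0.02 ,  0.022,  0.024,  0.026,  0.028]))
```

View pics/w8.png

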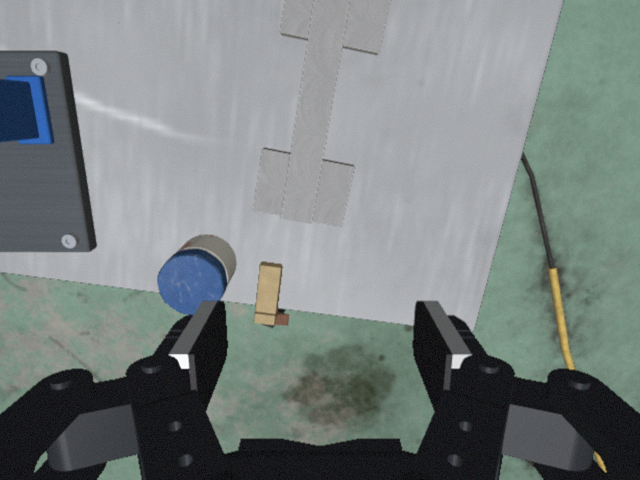

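Call:
move_arm(
  increments=[
    {"offset": [-0.03, 0, -0.004], "yaw": 0, "jaw": 60},
    {"offset": [-0.05, 0, -0.008], "yaw": 0, "jaw": 60},
    {"offset": [-0.05, 0, -0.01], "yaw": 0, "jaw": 60},
    {"offset": [-0.05, 0, -0.01], "yaw": 0, "jaw": 60},
  ],
)

```text
clock: 19.1
position: [0.5224, 0.3066, 0.2947]
ee_rot: [-0.705, -0.056, 0.05, 0.706]
ft_force: [0.3, 0.8, -0.5]
grip_width: 0.767
```

```bash
cat > bar.py <<'E'
from look import *
c=cam('wrist');Q=cloud(c)
Q[:,:2]=Q[:,:2]@np.array([[np.cos(A),np.sin(A)],[-np.sin(A),np.cos(A)]])+S
box(Q,'bar',.33,.62,.26,.36,.018,.024)
m=(Q[:,0]>.33)&(Q[:,0]<.65)&(Q[:,1]>.25)&(Q[:,1]<.36)&(Q[:,2]>.018)&(Q[:,2]<.024)
a=np.c_[Q[m,:2]]*1000;b=cv2.minAreaRect(a.astype(np.float32));print(np.round(cv2.boxPoints(b),1))
print('robust',a.mean(0))
goto(np.array(b[0])/1000,.02,0)
cv2.imwrite('pics/w9.png',c['pixels'][:,:,::-1])
E
python3 bar.py
```

```text
bar 7962 medz 0.0208 c [495.8 303.2] wh [ 30. 220.] ang 88.3
[[385.4 291.5]
 [605.3 284.9]
 [606.2 315. ]
 [386.3 321.5]]
robust [487.16799354 303.39333474]
t 19.15 pos [0.523  0.3067 0.2947] ang 98.57 stand [0.0205 0.3925] F [0.7 0.2 0.3] M [ 0.05  0.04 -0.05] w 0.759 q [-1.03  0.28  0.53  1.47 -0.14  1.42  1.22]
offset [-0.0297  0.2745  0.0006] yaw 98.57
```

Call:
move_arm(
  increments=[
    {"offset": [-0.015, 0.03, 0], "yaw": 5, "jaw": 80},
    {"offset": [-0.03, 0.06, 0], "yaw": 10.3, "jaw": 80},
    {"offset": [-0.03, 0.1, 0], "yaw": 10.3, "jaw": 80},
    {"offset": [-0.03, 0.14, 0], "yaw": 10.3, "jaw": 80},
    {"offset": [-0.03, 0.18, 0], "yaw": 10.3, "jaw": 80},
    {"offset": [-0.03, 0.21, 0], "yaw": 10.3, "jaw": 80},
    {"offset": [-0.03, 0.22, 0], "yaw": 10.3, "jaw": 80},
    {"offset": [-0.03, 0.22, 0], "yaw": 10.3, "jaw": 80},
  ],
)

```text
clock: 19.82
position: [0.4946, 0.3014, 0.072]
ee_rot: [0.708, -0.009, 0.013, -0.706]
ft_force: [-0.2, 0.7, -0.1]
grip_width: 0.689
```

```bash
python3 -c "
from s import *
goto([.4958,.3032],.019,88.3)"
```

```text
t 19.82 pos [0.4946 0.3014 0.072 ] ang 88.22 stand [-0.0084  0.3912] F [-0.2  0.7 -0.1] M [0.02 0.06 0.  ] w 0.689 q [-1.03  0.42  0.49  1.8  -0.23  0.97  1.09]
offset [0.0009 0.053  0.0019] yaw -0.08
```

Call:
move_arm(
  increments=[
    {"offset": [0.001, 0.03, 0.002], "yaw": 0, "jaw": 80},
    {"offset": [0.001, 0.047, 0.002], "yaw": 0, "jaw": 80},
    {"offset": [0.001, 0.053, 0.002], "yaw": 0, "jaw": 80},
    {"offset": [0.001, 0.053, 0.002], "yaw": 0, "jaw": 80},
    {"offset": [0.001, 0.053, 0.002], "yaw": 0, "jaw": 120},
    {"offset": [0.001, 0.053, 0.002], "yaw": 0, "jaw": 200},
    {"offset": [0.001, 0.053, 0.002], "yaw": 0, "jaw": 255},
    {"offset": [0.001, 0.053, 0.002], "yaw": 0, "jaw": 255},
    {"offset": [0.001, 0.053, 0.002], "yaw": 0, "jaw": 255},
    {"offset": [0.001, 0.053, 0.002], "yaw": 0, "jaw": 255},
  ],
  squeeze=70,
)

```text
clock: 20.65
position: [0.4972, 0.304, 0.0213]
ee_rot: [-0.707, 0.008, -0.014, 0.707]
ft_force: [-1.5, -0.5, 7.2]
grip_width: 0.33
```

```bash
python3 -c "
from s import *
goto([.4958,.3032],.019,88.3)
print(Ro.from_quat(manip.get_obs()['ee_rot']).as_matrix().round(4))"
```

```text
t 20.65 pos [0.4972 0.304  0.0213] ang 88.22 stand [-0.0055  0.3934] F [-1.5 -0.5  7.2] M [-0.25  0.29  0.03] w 0.33 q [-1.    0.5   0.46  1.82 -0.28  0.88  1.12]
offset [-0.0014  0.0022 -0.0009] yaw -0.08
[[ 9.995e-01  7.600e-03  3.110e-02]
 [-3.110e-02  3.000e-04  9.995e-01]
 [ 7.600e-03 -1.000e+00  5.000e-04]]
```

Call:
move_arm(
  increments=[
    {"offset": [0, -0.02, 0], "yaw": 0, "jaw": 255},
    {"offset": [0, -0.05, 0], "yaw": 0, "jaw": 255},
    {"offset": [0, -0.08, 0], "yaw": 0, "jaw": 255},
    {"offset": [0, -0.11, 0], "yaw": 0, "jaw": 255},
    {"offset": [0, -0.14, 0], "yaw": 0, "jaw": 255},
    {"offset": [0, -0.17, 0], "yaw": 0, "jaw": 255},
    {"offset": [0, -0.18, 0], "yaw": 0, "jaw": 255},
    {"offset": [0, -0.18, 0], "yaw": 0, "jaw": 255},
  ],
)

```text
clock: 21.32
position: [0.497, 0.3047, 0.2045]
ee_rot: [-0.705, 0.007, -0.015, 0.709]
ft_force: [0.5, 0.4, -4.4]
grip_width: 0.331
```

```bash
python3 -c "
from s import *
goto(W(0,.0686),.2,7.95)
print(Ro.from_quat(manip.get_obs()['ee_rot']).as_matrix().round(4))"
```

```text
t 21.32 pos [0.497  0.3047 0.2045] ang 88.22 stand [-0.0055  0.3941] F [ 0.5  0.4 -4.4] M [0.01 0.02 0.  ] w 0.331 q [-1.08  0.28  0.53  1.67 -0.15  1.22  1.03]
offset [ 0.0605  0.0037 -0.3199] yaw 80.27
[[ 0.9994  0.0115  0.0311]
 [-0.0312  0.0044  0.9995]
 [ 0.0114 -0.9999  0.0047]]
```

Call:
move_arm(
  increments=[
    {"offset": [0.003, 0, -0.016], "yaw": 4, "jaw": 255},
    {"offset": [0.006, 0, -0.032], "yaw": 8, "jaw": 255},
    {"offset": [0.009, 0, -0.05], "yaw": 12, "jaw": 255},
    {"offset": [0.012, 0, -0.07], "yaw": 17, "jaw": 255},
    {"offset": [0.015, 0, -0.09], "yaw": 22, "jaw": 255},
    {"offset": [0.018, 0, -0.11], "yaw": 27, "jaw": 255},
    {"offset": [0.022, 0, -0.13], "yaw": 32, "jaw": 255},
    {"offset": [0.026, 0, -0.15], "yaw": 37, "jaw": 255},
    {"offset": [0.03, 0, -0.165], "yaw": 41, "jaw": 255},
    {"offset": [0.03, 0, -0.17], "yaw": 42, "jaw": 255},
  ],
)

```text
clock: 22.15
position: [0.5214, 0.1306, 0.2025]
ee_rot: [-0.653, 0.263, -0.269, 0.657]
ft_force: [0.5, -0.2, -3.8]
grip_width: 0.326
```

```bash
python3 -c "
from s import *
goto(W(0,.0686),.2,7.95)"
```

```text
t 22.15 pos [0.5214 0.1306 0.2025] ang 45.81 stand [-0.0054  0.2183] F [ 0.5 -0.2 -3.8] M [-0.05  0.02 -0.01] w 0.326 q [-0.98  0.18  0.73  1.8  -0.13  1.2   0.59]
offset [ 0.1215  0.0024 -0.0876] yaw 37.86
```

Call:
move_arm(
  increments=[
    {"offset": [0.012, 0, -0.009], "yaw": 4, "jaw": 255},
    {"offset": [0.026, 0, -0.019], "yaw": 9, "jaw": 255},
    {"offset": [0.042, 0, -0.03], "yaw": 14, "jaw": 255},
    {"offset": [0.06, 0, -0.043], "yaw": 20, "jaw": 255},
    {"offset": [0.08, 0, -0.058], "yaw": 26, "jaw": 255},
    {"offset": [0.1, 0, -0.072], "yaw": 32, "jaw": 255},
    {"offset": [0.115, 0, -0.083], "yaw": 36, "jaw": 255},
    {"offset": [0.1215, 0, -0.0876], "yaw": 37.9, "jaw": 255},
    {"offset": [0.1215, 0, -0.0876], "yaw": 37.9, "jaw": 255},
    {"offset": [0.1215, 0, -0.0876], "yaw": 37.9, "jaw": 255},
  ],
)

```text
clock: 22.98
position: [0.5473, -0.016, 0.2018]
ee_rot: [-0.531, 0.462, -0.465, 0.537]
ft_force: [0.3, 0.2, -3.1]
grip_width: 0.328
```

```bash
python3 -c "
from look import *
goto(W(0,.0686),.118,7.95)
print(Ro.from_quat(manip.get_obs()['ee_rot']).as_matrix().round(4))
for n in ['scene','side']:
  c=cam(n);Q=cloud(c);save(c,n+'10')
  box(Q,'bar',-.03,.03,-.06,.2,.175,.21)
  box(Q,'barS',-.03,.03,-.06,.02,.175,.21)
  box(Q,'barN',-.03,.03,.12,.2,.175,.21)
"
```

```text
t 22.98 pos [ 0.5473 -0.016   0.2018] ang 8.06 stand [-0.0001  0.0696] F [ 0.3  0.2 -3.1] M [ 0.07  0.07 -0.01] w 0.328 q [-0.83  0.25  0.9   1.78 -0.21  1.21  0.27]
offset [ 0.0011  0.0838 -0.0007] yaw 0.11
[[ 0.1402  0.009   0.9901]
 [-0.9901  0.0026  0.1402]
 [-0.0013 -1.      0.0092]]
bar 639 medz 0.2017 c [-0.7 69.1] wh [ 57.1 222.3] ang 6.72
barS 223 medz 0.2012 c [ -1.5 -11.7] wh [63.6 31.4] ang 88.96
barN 113 medz 0.2026 c [ -4.3 150.3] wh [61.8 30.3] ang 78.24
bar 604 medz 0.201 c [-2.  70.3] wh [ 55.  224.4] ang 7.44
barS 238 medz 0.2005 c [ -1.1 -11.2] wh [61.8 30.6] ang 89.79
barN 37 medz 0.2021 c [ -0.2 151.5] wh [20.9 62.5] ang 26.88
```

Call:
move_arm(
  increments=[
    {"offset": [0.001, 0.02, 0], "yaw": 0, "jaw": 255},
    {"offset": [0.001, 0.045, 0], "yaw": 0, "jaw": 255},
    {"offset": [0.001, 0.065, 0], "yaw": 0, "jaw": 255},
    {"offset": [0.001, 0.08, 0], "yaw": 0, "jaw": 255},
    {"offset": [0.001, 0.083, 0], "yaw": 0, "jaw": 255},
    {"offset": [0.001, 0.083, 0], "yaw": 0, "jaw": 255},
    {"offset": [0.001, 0.083, 0], "yaw": 0, "jaw": 255},
  ],
)

```text
clock: 23.67
position: [0.5487, -0.0152, 0.1198]
ee_rot: [-0.531, 0.461, -0.465, 0.538]
ft_force: [0.5, 0.8, -3.1]
grip_width: 0.327
```

```bash
python3 -c "
from look import *
goto(W(0,.0686),.111,7.95)
print(Ro.from_quat(manip.get_obs()['ee_rot']).as_matrix().round(4))
c=cam('scene');Q=cloud(c)
box(Q,'barS',-.03,.03,-.06,.02,.108,.135)
box(Q,'barN',-.03,.03,.12,.2,.108,.135)
"
```

```text
t 23.67 pos [ 0.5487 -0.0152  0.1198] ang 8.22 stand [0.0014 0.0702] F [ 0.5  0.8 -3.1] M [-0.02 -0.04 -0.04] w 0.327 q [-0.77  0.36  0.85  1.86 -0.31  1.05  0.35]
offset [ 0.0016  0.0088 -0.0015] yaw 0.27
[[ 0.143   0.0099  0.9897]
 [-0.9897  0.0032  0.143 ]
 [-0.0017 -0.9999  0.0103]]
barS 225 medz 0.1192 c [  0.9 -11.3] wh [61.2 32.8] ang 89.03
barN 102 medz 0.1205 c [ -7.2 152.2] wh [61.9 26.8] ang 72.68
```

Call:
move_arm(
  increments=[
    {"offset": [0.002, 0.002, -0.002], "yaw": 0.3, "jaw": 255},
    {"offset": [0.002, 0.004, -0.002], "yaw": 0.3, "jaw": 255},
    {"offset": [0.002, 0.006, -0.002], "yaw": 0.3, "jaw": 255},
    {"offset": [0.002, 0.0075, -0.002], "yaw": 0.3, "jaw": 255},
    {"offset": [0.002, 0.009, -0.002], "yaw": 0.3, "jaw": 255},
    {"offset": [0.002, 0.009, -0.002], "yaw": 0.3, "jaw": 255},
    {"offset": [0.002, 0.009, -0.002], "yaw": 0.3, "jaw": 255},
  ],
)

```text
clock: 24.3
position: [0.5474, -0.0175, 0.1112]
ee_rot: [-0.53, 0.462, -0.466, 0.537]
ft_force: [-1.6, -0.5, 0.1]
grip_width: 0.328
```

```bash
python3 -c "
from look import *
goto(W(0,.0686),.111,7.95)
"
```

```text
t 24.3 pos [ 0.5474 -0.0175  0.1112] ang 7.9 stand [-0.0002  0.0681] F [-1.6 -0.5  0.1] M [ 0.05  0.19 -0.02] w 0.328 q [-0.76  0.37  0.85  1.87 -0.32  1.03  0.36]
offset [-0.0005  0.0002  0.0002] yaw -0.05
```

Call:
move_arm(
  increments=[
    {"offset": [0, 0.001, 0], "yaw": 0, "jaw": 255},
    {"offset": [0, 0.001, 0], "yaw": 0, "jaw": 150},
    {"offset": [0, 0.001, 0], "yaw": 0, "jaw": 110},
    {"offset": [0, 0.001, 0], "yaw": 0, "jaw": 90},
    {"offset": [0, 0.001, 0], "yaw": 0, "jaw": 80},
    {"offset": [0, -0.01, 0], "yaw": 0, "jaw": 80},
    {"offset": [0, -0.04, 0], "yaw": 0, "jaw": 80},
    {"offset": [0, -0.08, 0], "yaw": 0, "jaw": 80},
    {"offset": [0, -0.12, 0], "yaw": 0, "jaw": 80},
    {"offset": [0, -0.12, 0], "yaw": 0, "jaw": 80},
  ],
)

```text
clock: 25.13
position: [0.5492, -0.019, 0.239]
ee_rot: [-0.527, 0.46, -0.469, 0.539]
ft_force: [1.4, -0.1, 0.1]
grip_width: 0.685
```

```bash
python3 -c "
from s import *
goto(W(0.07,0.06),.36,97.95)
"
```

```text
t 25.13 pos [ 0.5492 -0.019   0.239 ] ang 7.82 stand [0.0014 0.0663] F [ 1.4 -0.1  0.1] M [-0.01 -0.06  0.03] w 0.685 q [-0.85  0.2   0.92  1.73 -0.18  1.27  0.25]
offset [ 0.0059 -0.1195  0.0712] yaw -90.13
```

Rise and turn for an overhead check.

Call:
move_arm(
  increments=[
    {"offset": [0, -0.03, 0.01], "yaw": -7, "jaw": 80},
    {"offset": [0, -0.06, 0.02], "yaw": -14, "jaw": 80},
    {"offset": [0, -0.09, 0.03], "yaw": -21, "jaw": 80},
    {"offset": [0.006, -0.12, 0.04], "yaw": -28, "jaw": 80},
    {"offset": [0.006, -0.12, 0.05], "yaw": -35, "jaw": 80},
    {"offset": [0.006, -0.12, 0.06], "yaw": -42, "jaw": 80},
    {"offset": [0.006, -0.12, 0.07], "yaw": -49, "jaw": 80},
    {"offset": [0.006, -0.12, 0.07], "yaw": -56, "jaw": 80},
    {"offset": [0.006, -0.12, 0.07], "yaw": -63, "jaw": 80},
    {"offset": [0.006, -0.12, 0.07], "yaw": -70, "jaw": 80},
  ],
)

```text
clock: 25.97
position: [0.6168, -0.0164, 0.3611]
ee_rot: [-0.701, 0.066, -0.08, 0.706]
ft_force: [-0.5, -0.4, 0.6]
grip_width: 0.687
```

Call:
move_arm(
  increments=[
    {"offset": [0, 0, 0], "yaw": -7, "jaw": 80},
    {"offset": [0, 0, 0], "yaw": -14, "jaw": 80},
    {"offset": [0, 0, 0], "yaw": -20, "jaw": 80},
    {"offset": [0, 0, 0], "yaw": -20, "jaw": 80},
    {"offset": [0, 0, 0], "yaw": -20, "jaw": 80},
    {"offset": [0, 0, 0], "yaw": -20, "jaw": 80},
  ],
)

```text
clock: 26.47
position: [0.6168, -0.0166, 0.3615]
ee_rot: [-0.704, -0.056, 0.041, 0.706]
ft_force: [-0.9, 1.0, 0.1]
grip_width: 0.687
```

```bash
cat > chk.py <<'E'
from look import *
goto(W(.07,.06),.36,97.95)
c=cam('wrist');Q=cloud(c);save(c,'w11')
box(Q,'bar',-.03,.03,-.06,.2,.1065,.118)
box(Q,'barS',-.014,.014,-.035,.0,.1065,.118)
box(Q,'barN',-.014,.014,.14,.175,.1065,.118)
box(Q,'head',-.04,.04,-.01,.01,.098,.1065)
box(Q,'red end',.017,.04,-.02,.02,.098,.1065)
box(Q,'rest',-.04,.04,.12,.16,.098,.1065)
box(Q,'knob',.06,.12,-.02,.02,.098,.112)
box(Q,'pin',-.095,-.05,-.06,.01,.052,.07)
box(Q,'plate',-.06,.14,-.05,.18,.014,.022)
E
python3 chk.py
```

```text
t 26.47 pos [ 0.6168 -0.0166  0.3615] ang 97.91 stand [0.0686 0.0594] F [-0.9  1.   0.1] M [ 0.02  0.03 -0.02] w 0.687 q [-0.57  0.3   0.68  1.34 -0.2   1.54  1.81]
offset [0.0013 0.0015 0.0006] yaw -0.04
bar 9716 medz 0.1106 c [ 0.2 69. ] wh [ 30.6 221. ] ang 0.0
barS 1460 medz 0.1106 c [  0.1 -17.5] wh [34.9 27.3] ang 89.91
barN 1461 medz 0.1106 c [1.000e-01 1.575e+02] wh [35.  27.3] ang 89.95
head 440 medz 0.1039 c [-0.2  0. ] wh [54.  12.3] ang 0.32
red end 175 medz 0.1038 c [22.   0.2] wh [12.2  9.5] ang 89.58
rest 355 medz 0.1039 c [ -0.3 139.9] wh [12.6 49.1] ang 89.94
knob 310 medz 0.1057 c [91.3  0.3] wh [17.6 16.6] ang 39.3
pin 270 medz 0.0616 c [-76.4 -22.4] wh [14.1 14.1] ang 69.98
plate 20603 medz 0.0181 c [42.1 69.9] wh [184.6 200.2] ang 0.0
```

View pics/w11.png

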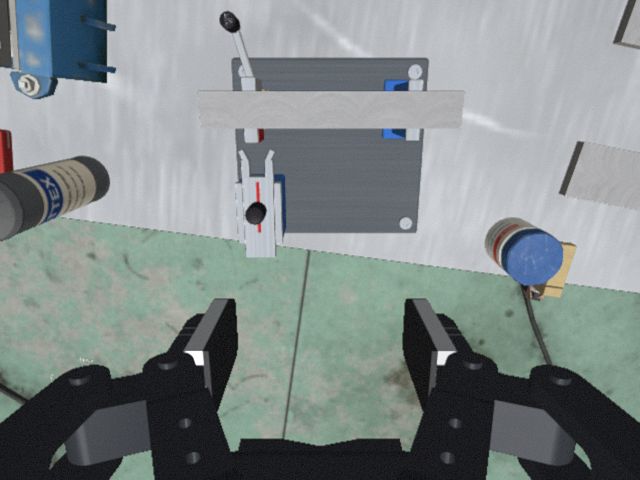

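```bash
python3 -c "
from workcell import manip
print(manip.hand_in())"
```

```text
the job is handed in; nothing more can be done
None
```

The whole job is done and handed in at about 26.5 s of the 72 s allowed. I turned the screw to its mark, pushed the holder in to its stop, swung the lever clockwise to its stop, pulled the holder back out, and laid the bar across both rests.

**One correction on the way:** tightening the nut dragged the screw about 0.08 rad clockwise, slightly more than the stated 0.06 rad of play in the fork. I turned it back to the mark with the head still in the fork, before pulling the holder out. The nut stayed tight.

Last overhead check, measured from the depth image just before handing in:

| Item | Measured | Wanted |
|---|---|---|
| Screw head | 0.3° off its mark | on the mark |
| Lever direction (stand frame) | 196.3°, so nut at about 1.20 rad | tight at 1.2 rad |
| Holder knob, from the screw's axis | 91.3 mm (read 90.3–90.5 mm before the holder was moved) | 92 mm, fully back |
| Bar centre (stand x, y) | 0.2, 69.0 mm | 0, 70 mm |
| Bar top | 110.6 mm at both ends (level) | 110 mm |
| Bar direction | 0.0° off square | square to the head |

I did not touch the jar, can, pliers or magnet. The last picture shows the jar and can in place and only the edge of the magnet; the pliers were out of view. I did not measure their positions at the end. No check failed.

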